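Hang the wrench on the rack's slanted peg, finding the peg by feel

TASK

Put the combination wrench away: hang it by its closed ring end on the free, bare upward-slanting peg of the sloped wooden tool rack (the one in the steel slotted strip, not the one with the tape roll), with the open jaw end hanging down the slope and the side that lay upward on the bench facing out. The peg is clamped somewhere along its slot, so feel for it gently rather than ramming the ring against it, and keep hold of the wrench until its ring sits all the way down on the collar at the peg's foot; then let go and leave it hanging there.

Things in the scene. Friction and masses are not known exactly. Their poses are not given: they have to be found in the camera images.
- wrench: Steel combination wrench, 180 mm long, 0.13 kg, loose, lying flat, ring end away from the robot. Origin: mid-length, underside. z square to its flat side, y along it (ring at -y, open jaw at +y), x across. Shank 13 mm wide, 7 mm thick (1 to 8 mm above the underside), y = -60 to +50 mm; ring 30 mm outside diameter, 10 mm thick, 12 mm hole along z. Ring (across its outside) or shank can be gripped.
- eye (a point): Centre of the wrench's ring hole, level with the wrench's underside, 75 mm from the wrench's origin towards -y; axes as the wrench's.
- rack: Wooden tool rack, fixed, 210 mm deep, 280 wide, 166 high: base, upright and a sloping board rising towards its back at 33 degrees; it faces the robot and its right. Origin: centre of the base's underside; z up, x to its back, y to its left. Left half (y = +70 mm): strip with the free peg. Right half (y = -75 mm): a peg with a fixed masking tape roll, 98 mm across, top 29 mm above the board.
- slot_strip: Steel strip 30 x 74 mm with a dark slot from left to right, fixed on the rack's board, its face 3 mm above the board and 131 mm above the bench. Origin: on its face, mid-height of the slot, below the peg's axis when the peg is at its leftmost. z points square out of the board, 57 degrees above level, along the peg; x up the slope; y left along the slot.
- slot_right (a point): Point on the strip at y = -28 mm: the peg at its rightmost. The free steel peg stands between here and the strip's origin, clamped (under 50 N won't shift it); where is not measured. 8.4 mm diameter, 1.8 mm play all round in the ring, round nose with its tip 48 mm above the strip; at its foot a round collar, 22 mm diameter, 8 mm high, on which the ring sits (jaw end leaning on the board).
Mind the look-alikes: they are no part of the job. There is more than one size of the wrench; the one meant has the size given above.

How it is judged:
On the way, in this order (a step that is already met when the one before it is completed fails the run):
1. the wrench is lifted off the bench (height (world z) of wrench above 0.05 m and contact force between the fingers and wrench above 1 N), for 0.1 s.
2. the ring is down on the collar, still held by the fingers (x of eye in the frame of slot_strip between -0.004 and 0.004 m and y of eye in the frame of slot_strip between -0.033 and 0.005 m and z of eye in the frame of slot_strip between 0.005 and 0.0125 m and angle between the z axis of wrench and the z axis of slot_strip, either way round below 0.15 rad and contact force between the fingers and wrench above 1 N), for 0.1 s.
At the end, for the whole second after the job is handed in: released and at rest on the peg: in the strip's frame the underside of the ring's centre is within 4 mm of the slot's line, y = -33 to +5 mm, z = 5 to 12.5 mm (on the collar), jaw end down the slope, same face out, flat side within 0.15 rad of the board (x of eye in the frame of slot_strip between -0.004 and 0.004 m and y of eye in the frame of slot_strip between -0.033 and 0.005 m and z of eye in the frame of slot_strip between 0.005 and 0.0125 m and angle between the z axis of wrench and the z axis of slot_strip, either way round below 0.15 rad and x of wrench in the frame of slot_strip below -0.05 m and contact force between wrench and rack above 0.2 N and contact force between the fingers and wrench below 0.05 N and linear speed of wrench below 0.02 m/s and angular speed of wrench below 0.2 rad/s); the robot touches nothing.
It fails at once if the wrench is rammed against the rack or its peg (over 30 N) (contact force between wrench and rack above 30 N).
It also fails if it takes over 58 s, if anything falls off the work surface, if the arm or the gripper's body presses on something with over 40 N, if the wrist force passes 120 N, or if a joint passes its speed limit or range.

ROBOT

A 7-joint arm with a two-finger parallel gripper is mounted at the origin on a cart in front of the work surface, level with it; the furniture and walls round the work are solid. World frame = base frame: x ahead of the robot, y to its left, z up, the work surface at z = 0. Lengths are in m, angles in rad, forces in N, time in s.
With the tool pointing down it reaches from about 0.4 to 0.85 m from the base axis. Payload 10.4 kg.
Tool frame: the origin (TCP) lies on the centre line of the jaws, within the pads' length; the fingertips stand 11 mm ahead of it and the grasp point (between the pads) lies 8 mm behind it (tip_reach is the distance from the TCP to the fingertips, in m); z points along the fingers, y is the line along which they close (so a half turn about z gives the same grasp; the last joint's range is limited). The gripper opens to 85 mm and grips with 20 to 120 N. Pads are 22 mm wide; open, the fingers measure 114 mm over their backs; the gripper's body (76 mm by 85 mm) begins 54 mm behind the grasp point. The pads swing forward as they close: fully open they stand 13 mm farther back than shut.
Start: joints at [-1.307, 0.332, -0.065, 1.46, 0.022, 1.35, -0.088], TCP at [0.177, 0.599, 0.242] pointing down, gripper open.
Joint ranges: [-2.6, 2.6], [-0.5, 2.12], [-1.47, 1.34], [0.16, 2.42], [-1.27, 4.41], [0.06, 2.06], [-2.6, 2.6]. Speed limits (rad/s): [2.22, 2.22, 2.79, 2.79, 3.14, 3.14, 3.14].

INTERFACE

Orientations are given as a unit quaternion [x, y, z, w].
In Python, from workcell import get_obs, camera, hand_in, tip_reach gives the robot as it stands. The module is installed in compiled form; this text tells all that it offers.
- The arm moves only by the tool move_arm, never from a script. Its argument "plan" is a list of rows, each an object with "delta_pos": the shift along the tool's x, y, z in parts of the range, where 1.0 means 0.6 m, a list of three; "turn": the turn, a rotation vector about the tool's x, y, z in a scale on which 1.0 is pi/2 rad, a list of three; "fingers": the closure, from 0 (fully open) to 1 (shut). A call has 1 to 12 rows; each row is the pose to reach, as a shift and turn from the pose commanded when the call began, along the tool's axes at that moment; what a row does not reach only later rows make up. A row lasts 1/8 s, in which the tool goes at most 62.5 mm and 10.7 degrees, less where a joint would pass 70% of its speed; a pose out of reach is approached as far as the arm can. A call with a gripper value outside its range is refused whole. The fingers move at their own pace and stop on an object; "force" is the grip in N (left out, the last holds). Time passes only in rows, so rows that repeat a pose let the fingers close. It gives the time, the measured TCP pose, the force, the opening and the grip force at its end, in the units of the state.
- get_obs(): the state, without advancing time (a new reading comes with each control period).
- camera(name): name is "side" or "top"; returns a dict with "color" (480x640x3 uint8, red, green, blue), "range_z" (480x640 float32, m along the optical axis (not along the pixel's ray), 0 where there is no reading), "fx", "fy", "cx", "cy" (pixels), "R" (3x3) and "t" (3): a world point X has camera coordinates R X + t. Camera axes: x right, y down, z forward; pixel columns grow to the right and rows downward; lengths in m; the calibration is good to about 2 mm. A picture is of the moment at which its call begins.
- hand_in(): hands the job in; it is judged then, once.
The state is a dict: "clock": time; "joint_pos": joint angles; "joint_velocities": joint speeds; "tau": joint torques, N m; "position": TCP position; "ee_rot": TCP orientation; "ft_force": force on the tool from outside, world axes, zero at the start; "torque": the same for the moment, N m; "grip_width": opening from 0.0 (shut) to 1.0 (fully open); "grasp_force": force on a finger pad.
Only numpy, scipy, OpenCV 4.12 (cv2) and the standard library are available. Lean on these libraries where they do the work, as an engineer would, in place of code of your own. Each camera call takes 0.05 s, during which the arm holds its last target. There are 200 camera calls.

## Working session

There is one attempt and no reset: what is moved stays moved. The work goes in short steps, Python scripts to look and compute and a tool call to move; the robot and the scene stay as the last step left them, time stands still between calls to the robot, and variables do not carry over. Pictures are saved under pics/ and viewed, at most 10 in all, crops included, and the job is handed in when it is done.

Besides the shell and the picture viewer there is one more tool, called after "Call:" as a command line: name --argument value ..., lists and objects as JSON in quotes. move_arm: Moves the arm, as the interface text tells. Its arguments: {"type":"object","properties":{"plan":{"type":"array","items":{"type":"object","properties":{"delta_pos":{"type":"array","items":{"type":"number"}},"turn":{"type":"array","items":{"type":"number"}},"fingers":{"type":"number"}}}},"force":{"type":"number"}},"required":["plan"]}

```bash
mkdir -p pics
cat > h.py <<'E'
import numpy as np, cv2, pickle
from scipy.spatial.transform import Rotation as Ro
def snap(n,tag):
    from workcell import camera
    c=camera(n); pickle.dump(c,open(f'{tag}.pkl','wb')); cv2.imwrite(f'pics/{tag}.png',c['color'][:,:,::-1]); return c
def load(tag): return pickle.load(open(f'{tag}.pkl','rb'))
def world(c,u,v,z=None):
    u=np.asarray(u,float);v=np.asarray(v,float)
    if z is None: z=c['range_z'][v.astype(int),u.astype(int)]
    p=np.stack([(u-c['cx'])/c['fx']*z,(v-c['cy'])/c['fy']*z,z+0*u],-1)
    return (p-c['t'])@c['R']
def ray(c,u,v):
    d=np.array([(u-c['cx'])/c['fx'],(v-c['cy'])/c['fy'],1])@c['R']; return -c['R'].T@c['t'],d
def atz(c,u,v,z):
    o,d=ray(c,u,v); return o+d*(z-o[2])/d[2]
def tri(c1,p1,c2,p2):
    o1,d1=ray(c1,*p1);o2,d2=ray(c2,*p2)
    s=np.linalg.lstsq(np.stack([d1,-d2],1),o2-o1,rcond=None)[0]
    a=o1+s[0]*d1;b=o2+s[1]*d2; return (a+b)/2,np.linalg.norm(a-b)
def proj(c,X):
    q=np.asarray(X)@c['R'].T+c['t']; return np.stack([c['fx']*q[...,0]/q[...,2]+c['cx'],c['fy']*q[...,1]/q[...,2]+c['cy']],-1)
E
python3 - <<'E'
from h import *
from workcell import get_obs,tip_reach
for n in('side','top'):
    c=snap(n,n+'0'); print(n,c['fx'],c['cx'],c['cy'],-c['R'].T@c['t'],c['R'].round(3).tolist())
print(get_obs(),tip_reach)
E
```

```text
side 513.099017955772 312.5306131030341 241.31211462606586 [ 0.18734627 -0.69298527  0.5732846 ] [[0.904, -0.428, -0.006], [-0.244, -0.502, -0.83], [0.352, 0.751, -0.558]]
top 594.1998898637045 313.06930058338213 242.18987984874695 [ 0.26051017 -0.0386068   1.33229646] [[-0.027, -1.0, -0.01], [-0.981, 0.029, -0.192], [0.192, 0.005, -0.981]]
{'clock': 0.1, 'joint_pos': array([-1.30658431,  0.33276222, -0.06466971,  1.46084423,  0.02158162,
        1.34988661, -0.08849587]), 'joint_velocities': array([ 4.77443318e-05, -8.19547711e-04,  5.16406891e-05, -2.91055549e-03,
        5.52648016e-05, -2.54931552e-05, -7.03813831e-04]), 'tau': array([ 1.95979985e-03, -6.26737404e+01,  4.95967828e-02, -3.92444944e+01,
        1.62485865e-02,  6.60497069e-03,  1.15642450e-05]), 'position': array([0.17673514, 0.59916662, 0.24163066]), 'ee_rot': array([ 1.42919710e-01,  9.89734102e-01, -5.99720048e-04, -6.30941858e-05]), 'ft_force': array([-0.13733892,  0.77133494, -0.20110846]), 'torque': array([-0.00279003, -0.00269982,  0.01241001]), 'grasp_force': 0.0, 'grip_width': 0.999340287987079} 0.011
```

View pics/top0.png

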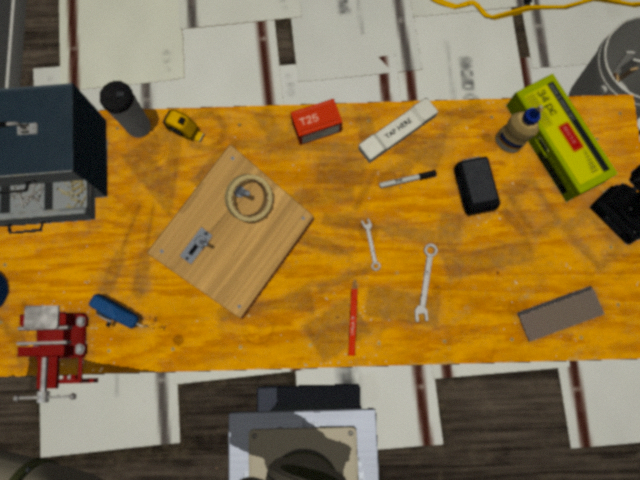

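View pics/side0.png

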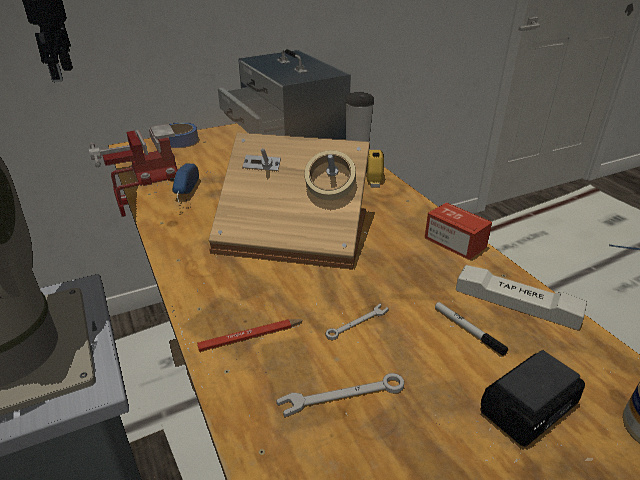

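The top view shows the large wrench with its ring at (431,248) and jaw at (421,316), a smaller one at (370,245), and the strip at (197,245). In the side view the ring is at (394,383), the jaw at (290,402), and the peg at about (265,157). I'll enlarge these.

Run:
```python
from h import *
T=load('top0');S=load('side0')
def crop(c,x,y,w,h,k): return cv2.resize(c['color'][y:y+h,x:x+w,::-1],None,fx=k,fy=k,interpolation=cv2.INTER_CUBIC)
a=crop(T,170,220,60,50,6.5); b=crop(S,230,135,60,50,6.5)
d=crop(T,395,235,60,90,3); e=crop(S,270,365,140,60,3.4)
I=np.zeros((600,800,3),np.uint8)
for im,(x,y) in((a,(0,0)),(b,(400,0)),(d,(0,328)),(e,(200,328))): I[y:y+im.shape[0],x:x+im.shape[1]]=im[:600-y,:800-x]
cv2.imwrite('pics/c1.png',I)
print(atz(T,431,248,.01),atz(T,421,316,.008),np.linalg.norm(atz(T,431,248,.01)-atz(T,421,316,.008)))
print(tri(T,(431,248),S,(394,383)))
# depth plane of board
v,u=np.mgrid[170:300:3,160:300:3]; P=world(T,u.ravel(),v.ravel()); P=P[(P[:,2]>.05)&(P[:,2]<.2)]
print(len(P),np.median(P,0))
best=0
rng=np.random.default_rng(0)
for _ in range(300):
    p=P[rng.choice(len(P),3,False)]; n=np.cross(p[1]-p[0],p[2]-p[0]); n/=np.linalg.norm(n)+1e-9; n*=np.sign(n[2])
    m=abs((P-p[0])@n)<.002
    if m.sum()>best: best=m.sum();M=m
Q=P[M];c0=Q.mean(0);n=np.linalg.svd(Q-c0)[2][2];n*=np.sign(n[2]);print(best,c0,n,np.degrees(np.arccos(n[2])),'az',np.degrees(np.arctan2(-n[1],-n[0])))
```

```text
[ 0.49849028 -0.29807288  0.01      ] [ 0.34667045 -0.26636371  0.008     ] 0.15510877499831577
(array([ 0.49870619, -0.29902719,  0.00265474]), np.float64(0.0023490156293025934))
1340 [0.53130769 0.15005897 0.11230193]
704 [0.52578316 0.14936724 0.1078645 ] [-0.3292474  -0.43077223  0.84025677] 32.83275652502098 az 52.608633842583096
```

View pics/c1.png

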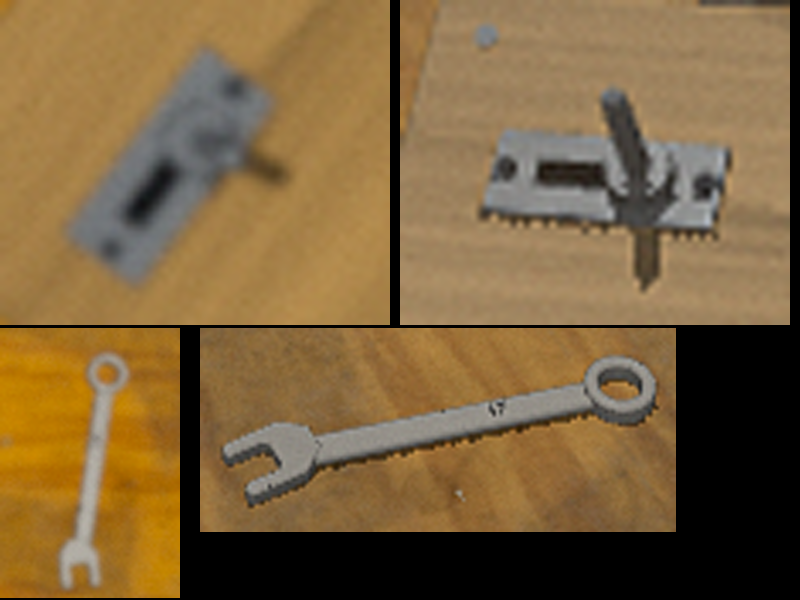

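The crops show the following:
- **Wrench in the top view:** ring centre about (430.7,249.7), jaw tips about (422.3,320).
- **Wrench in the side view:** ring top about (393.5,380).
- **Strip corners in the top view:** about (201.5,227), (212,235), (191,264) and (180.5,256).
- **Peg:** it stands towards the right end of the slot, with its tip at side (262.8,149.3) and its collar near (267,164).

Run:
```python
from h import *
T=load('top0');S=load('side0')
print('ring',tri(T,(430.7,249.7),S,(393.5,380)))
v,u=np.mgrid[225:335,395:455];P=world(T,u.ravel(),v.ravel());
# wrench mask by grey colour in both views
for c,(x,y,w,h) in((T,(405,238,40,88)),(S,(275,368,135,55))):
    I=c['color'][y:y+h,x:x+w].astype(int); m=((I[...,0]-I[...,2])<45)&(I.sum(2)>250)
    n,l,st,_=cv2.connectedComponentsWithStats(m.astype(np.uint8)); k=1+np.argmax(st[1:,4])
    vv,uu=np.nonzero(l==k); W=np.array([atz(c,a+x,b+y,.009) for a,b in zip(uu,vv)])
    m0=W.mean(0);d=np.linalg.svd((W-m0)[:,:2])[2][0];d*=np.sign(d[0]);t=(W-m0)[:,:2]@d
    e=np.median((W-m0)[:,:2]@[-d[1],d[0]])
    print(len(W),'az',np.degrees(np.arctan2(d[1],d[0])),'len',t.min(),t.max(),'ends',m0[:2]+d*t.max(),m0[:2]+d*t.min(),'ring c',m0[:2]+d*(t.max()-.015))
# strip
def frame(az):
    a=np.radians(az);b=np.radians(33)
    z=np.array([-np.sin(b)*np.cos(a),-np.sin(b)*np.sin(a),np.cos(b)]);x=np.array([np.cos(b)*np.cos(a),np.cos(b)*np.sin(a),np.sin(b)])
    return np.stack([x,np.cross(z,x),z],1)
n=np.array([-.32925,-.43077,.84026]);c0=np.array([.52578,.14937,.10786])
ct=[(170+a/6.5,220+b/6.5) for a,b in((205,47),(275,100),(135,285),(68,232))]
cs=[(230+a/6.5,135+b/6.5) for a,b in((330,150),(315,232),(83,213),(100,130))]
A=[tri(T,a,S,b) for a,b in zip(ct,cs)];print(np.array([a[0] for a in A]).round(4),[round(a[1],4) for a in A])
A=np.array([a[0] for a in A]);C=A.mean(0);print('C',C,'h over plane',(C-c0)@n)
yd=(A[3]+A[2]-A[0]-A[1]);print('az from long edges',np.degrees(np.arctan2(yd[1],yd[0]))-90,np.linalg.norm(yd)/2,np.linalg.norm(A[1]-A[0]))
# peg in side view, intersect with plane x=C (contains z and y): tip
F=frame(52.6)
for nm,p in(('tip',(262.8,149.3)),('collar',(266.9,164.2))):
    o,d=ray(S,*p); s=((C-o)@F[:,0])/(d@F[:,0]); print(nm,((o+s*d)-C)@F)
for q in (-14,-6,-10,-2,2,6,10,14): print(q,proj(S,C+F@[0,q/1e3,.048]).round(1),proj(S,C+F@[0,q/1e3,.008]).round(1),proj(T,C+F@[0,q/1e3,.048]).round(1))
```

```text
ring (array([ 0.49570922, -0.29780341,  0.00850498]), np.float64(0.0017698919980286012))
471 az -12.379946187745247 len -0.0841790382432704 0.09367411883222189 ends [ 0.50813546 -0.29959199] [ 0.33441786 -0.26146143] ring c [ 0.49348425 -0.29637608]
1157 az -11.864845769529959 len -0.0850136497838261 0.09421908471242724 ends [ 0.50904525 -0.30406954] [ 0.33364177 -0.26721861] ring c [ 0.49436572 -0.30098548]
[[0.5343 0.1966 0.1351]
 [0.5202 0.1771 0.1186]
 [0.461  0.2216 0.1184]
 [0.4748 0.2392 0.1366]] [np.float64(0.0017), np.float64(0.0023), np.float64(0.0015), np.float64(0.0002)]
C [0.49758054 0.20864382 0.12719359] h over plane -3.4657579288527307e-06
az from long edges 53.72661390809748 0.07363633562351196 0.02918988871382148
tip [ 5.89805982e-17 -1.39027000e-02  5.09674756e-02]
collar [ 1.02565526e-16 -1.08745513e-02 -3.10838149e-03]
-14 [263.2 150.2] [267.3 161.4] [206.9 243.3]
-6 [259.2 149.8] [263.4 161. ] [204.5 246.5]
-10 [261.2 150. ] [265.4 161.2] [205.7 244.9]
-2 [257.2 149.7] [261.5 160.9] [203.3 248.1]
2 [255.2 149.5] [259.6 160.7] [202.  249.7]
6 [253.2 149.3] [257.7 160.5] [200.8 251.3]
10 [251.3 149.2] [255.8 160.4] [199.6 252.9]
14 [249.3 149. ] [253.9 160.2] [198.3 254.5]
```

```bash
cat >> h.py <<'E'
def frame(az,tilt=33):
    a=np.radians(az);b=np.radians(tilt)
    z=np.array([-np.sin(b)*np.cos(a),-np.sin(b)*np.sin(a),np.cos(b)]);x=np.array([np.cos(b)*np.cos(a),np.cos(b)*np.sin(a),np.sin(b)])
    return np.stack([x,np.cross(z,x),z],1)
def tool_of(W): # wrench-direction frame (x=jaw->ring, z=face) -> tool: z=-z, y=-(W y), x=+x
    return np.stack([W[:,0],-W[:,1],-W[:,2]],1)
def go(p0,R0,p1,R1):
    return (R0.T@(np.array(p1)-p0)).round(4),Ro.from_matrix(R0.T@R1).as_rotvec().round(4)
def cur():
    from workcell import get_obs
    o=get_obs(); return np.array(o['position']),Ro.from_quat(o['ee_rot']).as_matrix(),o
E
python3 - <<'E'
from h import *
p,R,o=cur()
G=tool_of(frame(-12.2,0)); print(G.round(3))
# turn by -176 about vertical; half way
Rh=Ro.from_rotvec([0,0,np.radians(-88)]).as_matrix()@R
print(go(p,R,[.42,.12,.29],Rh)); print(go(np.array([.42,.12,.29]),Rh,[.461,-.291,.10],G)); print(go(p,R,p,G))
E
```

```text
[[ 0.977 -0.211  0.   ]
 [-0.211 -0.977 -0.   ]
 [ 0.    -0.    -1.   ]]
(array([-0.3689, -0.3908, -0.0479]), array([1.0000e-04, 1.9000e-03, 1.5359e+00]))
(array([-0.3878,  0.1424,  0.1898]), array([-9.0000e-04,  1.0000e-03,  1.5318e+00]))
(array([0., 0., 0.]), array([0.0000e+00, 1.9000e-03, 3.0677e+00]))
```

Units first: shifts go in shares of 0.6 m and turns go in shares of pi/2 rad. So -0.39 m is -0.65, -0.37 m is -0.6167, 1.536 rad is 0.9778.

Call:
move_arm --plan '[{"delta_pos": [-0.05, -0.05, -0.08], "turn": [0, 0, 0.0828], "fingers": 0.4}, {"delta_pos": [-0.6167, -0.65, -0.08], "turn": [0, 0, 0.9778], "fingers": 0.4}, {"delta_pos": [-0.6167, -0.65, -0.08], "turn": [0, 0, 0.9778], "fingers": 0.4}, {"delta_pos": [-0.6167, -0.65, -0.08], "turn": [0, 0, 0.9778], "fingers": 0.4}, {"delta_pos": [-0.6167, -0.65, -0.08], "turn": [0, 0, 0.9778], "fingers": 0.4}, {"delta_pos": [-0.6167, -0.65, -0.08], "turn": [0, 0, 0.9778], "fingers": 0.4}, {"delta_pos": [-0.6167, -0.65, -0.08], "turn": [0, 0, 0.9778], "fingers": 0.4}, {"delta_pos": [-0.6167, -0.65, -0.08], "turn": [0, 0, 0.9778], "fingers": 0.4}, {"delta_pos": [-0.6167, -0.65, -0.08], "turn": [0, 0, 0.9778], "fingers": 0.4}, {"delta_pos": [-0.6167, -0.65, -0.08], "turn": [0, 0, 0.9778], "fingers": 0.4}, {"delta_pos": [-0.6167, -0.65, -0.08], "turn": [0, 0, 0.9778], "fingers": 0.4}]' --force 40

```text
clock: 1.48
position: [0.421, 0.1211, 0.2901]
ee_rot: [0.79, 0.613, -0.0, -0.0]
ft_force: [0.1, 0.6, 1.1]
grip_width: 0.598
grasp_force: 0.0
```

Run:
```python
from h import *
p,R,o=cur(); print(o['clock'],p,R.round(3).tolist(),o['joint_pos'].round(2),o['grip_width'])
print(go(p,R,[.461,-.291,.08],tool_of(frame(-12.2,0))))
```

```text
1.475 [0.42104608 0.12111228 0.29009942] [[0.249, 0.969, -0.0], [0.969, -0.249, 0.0], [0.0, -0.001, -1.0]] [-0.83 -0.14  0.41  1.86  0.06  1.41 -0.69] 0.5975253746575414
(array([-0.3892,  0.1414,  0.21  ]), array([-5.0000e-04,  4.0000e-04,  1.5322e+00]))
```

Scaled: -0.39 m is -0.65, 0.21 m is 0.35, 1.532 rad is 0.9753.

Call:
move_arm --plan '[{"delta_pos": [-0.65, 0.235, 0], "turn": [0, 0, 0.9753], "fingers": 0.45}, {"delta_pos": [-0.65, 0.235, 0], "turn": [0, 0, 0.9753], "fingers": 0.45}, {"delta_pos": [-0.65, 0.235, 0], "turn": [0, 0, 0.9753], "fingers": 0.45}, {"delta_pos": [-0.65, 0.235, 0], "turn": [0, 0, 0.9753], "fingers": 0.45}, {"delta_pos": [-0.65, 0.235, 0], "turn": [0, 0, 0.9753], "fingers": 0.45}, {"delta_pos": [-0.65, 0.235, 0.1667], "turn": [0, 0, 0.9753], "fingers": 0.45}, {"delta_pos": [-0.65, 0.235, 0.35], "turn": [0, 0, 0.9753], "fingers": 0.45}, {"delta_pos": [-0.65, 0.235, 0.35], "turn": [0, 0, 0.9753], "fingers": 0.45}, {"delta_pos": [-0.65, 0.235, 0.35], "turn": [0, 0, 0.9753], "fingers": 0.45}, {"delta_pos": [-0.65, 0.235, 0.35], "turn": [0, 0, 0.9753], "fingers": 0.45}, {"delta_pos": [-0.65, 0.235, 0.35], "turn": [0, 0, 0.9753], "fingers": 0.45}]'

```text
clock: 2.85
position: [0.4618, -0.2913, 0.0815]
ee_rot: [0.994, -0.105, 0.001, -0.0]
ft_force: [0.0, -0.7, 0.7]
grip_width: 0.55
grasp_force: 0.0
```

Run:
```python
from h import *
p,R,o=cur(); print(o['clock'],p,R.round(3).tolist(),o['joint_pos'].round(2),o['grip_width'])
print(go(p,R,[.461,-.291,.012],tool_of(frame(-12.2,0))))
c=snap('side','s1')
print(proj(c,[[.461,-.291,.008],p+[0,0,-.011]]))
cv2.imwrite('pics/s1c.png',cv2.resize(c['color'][270:440,240:440,::-1],None,fx=3,fy=3,interpolation=cv2.INTER_CUBIC))
```

```text
2.85 [ 0.46179922 -0.29125485  0.081521  ] [[0.978, -0.209, 0.001], [-0.209, -0.978, 0.0], [0.001, -0.0, -1.0]] [-0.24  0.42  0.86  1.89 -0.37  1.01 -0.99] 0.5495458096935452
(array([-0.0009, -0.0001,  0.0695]), array([-0.0003, -0.001 ,  0.0021]))
[[369.01652127 385.38520702]
 [372.24140744 353.52439947]]
```

View pics/s1c.png

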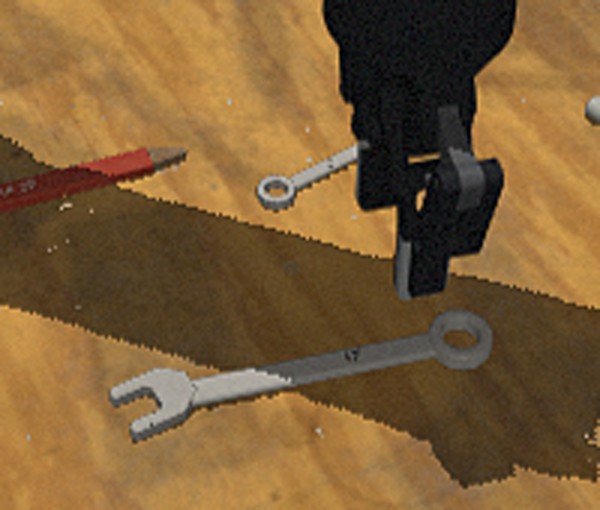

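The fingers straddle the shank just behind the ring; the ring is at crop (460,340) and the planned grip at crop (387,345). I'll go down and grip.

Scaled: 0.067 m is 0.1117, 0.055 m is 0.0917.

Call:
move_arm --plan '[{"delta_pos": [-0.0017, 0, 0.05], "turn": [0, 0, 0], "fingers": 0.45}, {"delta_pos": [-0.0017, 0, 0.0917], "turn": [0, 0, 0], "fingers": 0.45}, {"delta_pos": [-0.0017, 0, 0.1117], "turn": [0, 0, 0], "fingers": 0.45}, {"delta_pos": [-0.0017, 0, 0.1117], "turn": [0, 0, 0], "fingers": 0.5}, {"delta_pos": [-0.0017, 0, 0.1117], "turn": [0, 0, 0], "fingers": 0.5}, {"delta_pos": [-0.0017, 0, 0.1117], "turn": [0, 0, 0], "fingers": 1}, {"delta_pos": [-0.0017, 0, 0.1117], "turn": [0, 0, 0], "fingers": 1}, {"delta_pos": [-0.0017, 0, 0.1117], "turn": [0, 0, 0], "fingers": 1}, {"delta_pos": [-0.0017, 0, 0.1117], "turn": [0, 0, 0], "fingers": 1}, {"delta_pos": [-0.0017, 0, 0.1117], "turn": [0, 0, 0], "fingers": 1}, {"delta_pos": [-0.0017, 0, 0.1117], "turn": [0, 0, 0], "fingers": 1}]' --force 80

```text
clock: 4.28
position: [0.4601, -0.2921, 0.0141]
ee_rot: [0.994, -0.106, 0.0, -0.0]
ft_force: [-1.8, 1.2, 7.3]
grip_width: 0.112
grasp_force: 78.4
```

Scaled: -0.26 m is -0.4333, -0.24 m is -0.4.

Call:
move_arm --plan '[{"delta_pos": [0, 0, -0.0333], "turn": [0, 0, 0], "fingers": 1}, {"delta_pos": [0, 0, -0.1], "turn": [0, 0, 0], "fingers": 1}, {"delta_pos": [0, 0, -0.2], "turn": [0, 0, 0], "fingers": 1}, {"delta_pos": [0, 0, -0.3], "turn": [0, 0, 0], "fingers": 1}, {"delta_pos": [0, 0, -0.4], "turn": [0, 0, 0], "fingers": 1}, {"delta_pos": [0, 0, -0.4333], "turn": [0, 0, 0], "fingers": 1}, {"delta_pos": [0, 0, -0.4333], "turn": [0, 0, 0], "fingers": 1}]'

```text
clock: 5.15
position: [0.4599, -0.2925, 0.2752]
ee_rot: [0.994, -0.107, 0.002, -0.0]
ft_force: [0.8, -0.6, -1.8]
grip_width: 0.11
grasp_force: 78.6
```

Run:
```python
from h import *
p,R,o=cur(); print(o['clock'],p,o['grasp_force'],o['grip_width'])
F=frame(53.2);G=tool_of(F);C=np.array([.4976,.2086,.131])
for z in(.12,.075):
    eye=C+F@[0,-.012,z]; tcp=eye-F[:,0]*.035+F[:,2]*.0141
    print(z,eye,tcp,go(p,R,tcp,G))
```

```text
5.15 [ 0.45992084 -0.29247371  0.27520791] 78.5905909538269 0.10951710595360116
0.12 [0.46805858 0.14907857 0.23164047] [0.44587501 0.11942518 0.22440336] (array([-0.1013, -0.3995,  0.0506]), array([ 0.33  ,  0.5081, -1.1084]))
0.075 [0.4827399  0.1687035  0.19390029] [0.46055633 0.13905011 0.18666318] (array([-0.0912, -0.4218,  0.0884]), array([ 0.33  ,  0.5081, -1.1084]))
```

Scaled: -0.4 m is -0.6667, -0.1 m is -0.1667, -1.108 rad is -0.7054.

Call:
move_arm --plan '[{"delta_pos": [-0.1667, -0.6667, 0], "turn": [0.2101, 0.3234, -0.7054], "fingers": 1}, {"delta_pos": [-0.1667, -0.6667, 0], "turn": [0.2101, 0.3234, -0.7054], "fingers": 1}, {"delta_pos": [-0.1667, -0.6667, 0], "turn": [0.2101, 0.3234, -0.7054], "fingers": 1}, {"delta_pos": [-0.1667, -0.6667, 0], "turn": [0.2101, 0.3234, -0.7054], "fingers": 1}, {"delta_pos": [-0.1667, -0.6667, 0], "turn": [0.2101, 0.3234, -0.7054], "fingers": 1}, {"delta_pos": [-0.1667, -0.6667, 0], "turn": [0.2101, 0.3234, -0.7054], "fingers": 1}, {"delta_pos": [-0.1667, -0.6667, 0], "turn": [0.2101, 0.3234, -0.7054], "fingers": 1}, {"delta_pos": [-0.1667, -0.6667, 0], "turn": [0.2101, 0.3234, -0.7054], "fingers": 1}, {"delta_pos": [-0.1667, -0.6667, 0.0833], "turn": [0.2101, 0.3234, -0.7054], "fingers": 1}, {"delta_pos": [-0.1667, -0.6667, 0.0833], "turn": [0.2101, 0.3234, -0.7054], "fingers": 1}, {"delta_pos": [-0.1667, -0.6667, 0.0833], "turn": [0.2101, 0.3234, -0.7054], "fingers": 1}]'

```text
clock: 6.52
position: [0.4471, 0.1198, 0.2245]
ee_rot: [0.858, 0.428, 0.253, -0.128]
ft_force: [0.5, 0.3, -0.5]
grip_width: 0.109
grasp_force: 78.7
```

Run:
```python
from h import *
p,R,o=cur(); print(o['clock'],p,o['grasp_force'],o['grip_width'],o['joint_pos'].round(2),o['ft_force'])
F=frame(53.2);G=tool_of(F);C=np.array([.4976,.2086,.131])
for z in(.12,.075):
    eye=C+F@[0,-.012,z]; tcp=eye-F[:,0]*.035+F[:,2]*.0141
    print(z,go(p,R,tcp,G))
S=snap('side','s2');T=snap('top','t2')
def crop(c,x,y,w,h,k): return cv2.resize(c['color'][y:y+h,x:x+w,::-1],None,fx=k,fy=k,interpolation=cv2.INTER_CUBIC)
print(proj(S,C+F@[0,-.012,.12]),proj(T,C+F@[0,-.012,.12]))
cv2.imwrite('pics/c2.png',np.hstack([crop(S,190,60,100,130,4),crop(T,160,180,100,130,4)]))
```

```text
6.525 [0.44710783 0.11979097 0.22446122] 78.70325446128845 0.10946232200744205 [-0.88 -0.44  0.67  2.25 -0.15  0.8  -0.76] [ 0.49572898  0.32384345 -0.47586322]
0.12 (array([-0.0009, -0.0008, -0.0005]), array([-0.0019,  0.0016, -0.003 ]))
0.075 (array([-0.0008, -0.0007,  0.0445]), array([-0.0019,  0.0016, -0.003 ]))
[254.10988898 125.70386549] [216.57735413 249.24821064]
```

View pics/c2.png

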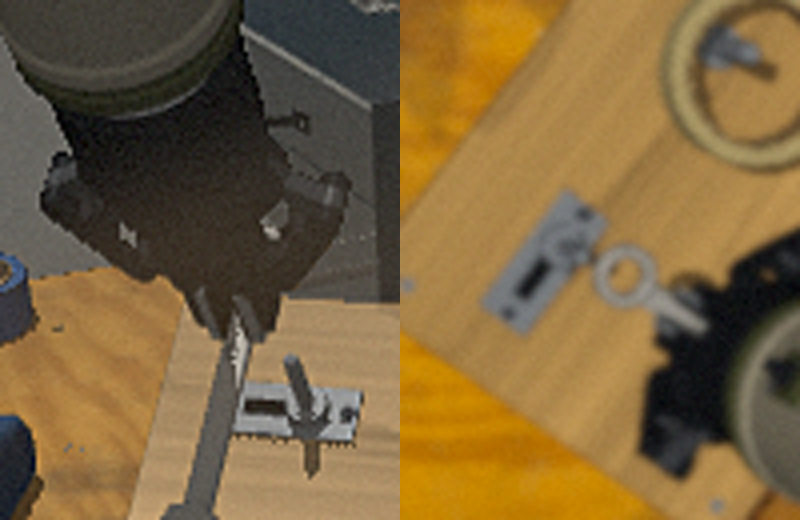

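The top view shows the ring at about pixel (216.3,249.3), against (216.6,249.2) predicted, so the grip model holds. Next I'll refine the peg by overlaying the model on both views.

```bash
cat > ov.py <<'E'
from h import *
def ov(c,x,y,w,h,k,C,F,py,eye=None):
    im=cv2.resize(c['color'][y:y+h,x:x+w,::-1],None,fx=k,fy=k,interpolation=cv2.INTER_CUBIC)
    def pl(P,col,closed=True): 
        q=((proj(c,np.array(P))-[x,y]+.5)*k); cv2.polylines(im,[np.round(q*8).astype(np.int32)],closed,col,1,cv2.LINE_AA,3)
    t=np.linspace(0,2*np.pi,40)[:-1]
    circ=lambda cx,cy,z,r:[C+F@[cx+r*np.cos(a),cy+r*np.sin(a),z] for a in t]
    pl([C+F@[a*.015,b*.037,0] for a,b in((1,1),(1,-1),(-1,-1),(-1,1))],(0,255,0))
    pl(circ(0,py,.008,.011),(255,0,255)); pl(circ(0,py,.045,.0042),(0,0,255)); pl([C+F@[0,py,0],C+F@[0,py,.048]],(0,255,255),False)
    return im
E
python3 - <<'E'
from ov import *
T=load('top0');S=load('side0')
# fit C (3) and az using corner clicks, z tied softly to .131
ct=[(170+a/6.5,220+b/6.5) for a,b in((205,47),(275,100),(135,285),(68,232))]
cs=[(230+a/6.5,135+b/6.5) for a,b in((330,150),(315,232),(83,213),(100,130))]
from scipy.optimize import least_squares
L=[(.015,-.037,0),(-.015,-.037,0),(-.015,.037,0),(.015,.037,0)]
for nm,wt,ws in(('both',1,1),('top',1,0),('side',0,1)):
    def f(q):
        F=frame(np.degrees(q[3])); X=np.array([q[:3]+F@l for l in L])
        return np.r_[(wt*(proj(T,X)-ct)).ravel(),(ws*(proj(S,X)-cs)).ravel(),(q[2]-.131)*500]
    r=least_squares(f,[.4976,.2086,.131,.93]);print(nm,r.x[:3],np.degrees(r.x[3]),r.cost)
    if nm=='top': C=r.x[:3]
    if nm=='side': Cs=r.x[:3]
F=frame(53.2)
cv2.imwrite('pics/c3.png',np.vstack([np.hstack([ov(T,175,222,40,30,9.9,C,F,-.010),ov(T,175,222,40,30,9.9,C,F,-.014)]),np.hstack([ov(S,240,143,40,30,9.9,Cs,F,-.010),ov(S,240,143,40,30,9.9,Cs,F,-.014)])]))
E
```

```text
both [0.49731947 0.2080409  0.12837149] 53.45519462315409 2.3676285166113136
top [0.49616141 0.20805498 0.13089637] 53.28292264097218 0.565541955104014
side [0.49574889 0.20117877 0.13092372] 53.769278945458204 0.14409481293175927
```

View pics/c3.png

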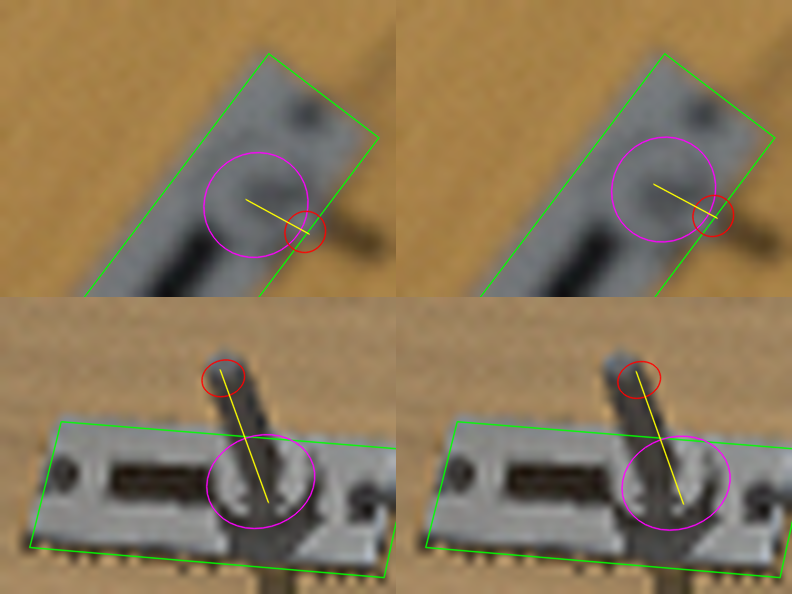

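The side overlay puts the peg about 10.7 mm right of the strip's centre, and the top view agrees (the slot's dark end meets the collar). I'll move to just above the tip and compare ring and peg in the same picture.

```bash
cat >> h.py <<'E'
CP=np.array([.4962,.2081,.131]); FS=frame(53.3); PEG=CP+FS@[0,-.0107,0]; EYE=np.array([.035,0,.0141]) # eye in tool
E
python3 - <<'E'
from h import *
p,R,o=cur();G=tool_of(FS)
T=load('top0')
c=load('t2'); eye=p+R@EYE; print('pred',proj(c,eye), proj(c,p+R@(EYE-[0,0,.01])))
x,y=200,232; I=c['color'][y:y+34,x:x+30].astype(int)
m=((I[...,0]-I[...,2])<45)&(I.sum(2)>200)
for r in m: print(''.join('#' if a else '.' for a in r))
for z in(.062,): print(go(p,R,PEG+FS@[0,0,z]-G@EYE,G))
E
```

```text
pred [216.23964832 248.32686291] [217.8014932  249.15179969]
#########.....................
##########....................
###########...................
############..................
############..................
###########...................
###########...................
##########....................
#########.....................
#########......####...........
#########...#########.........
#########.############........
#######################.......
###############....####.......
######..######......####......
####....#####.......####......
###.....#####.......####......
###.....####........####......
##.......###........####......
#........####......######....#
.........####.....############
..........####################
...........###################
............##################
..............#####.##########
......................########
.......................#######
........................######
........................######
........................######
........................####..
........................#.....
..............................
..............................
(array([-0.0026, -0.0029,  0.0571]), array([-0.0003,  0.0002, -0.0034]))
```

Scaled: 0.055 m is 0.0917, 0.052 m is 0.0867, -0.003 rad is -0.0019.

Call:
move_arm --plan '[{"delta_pos": [-0.005, -0.005, 0.0333], "turn": [0, 0, -0.0019], "fingers": 1}, {"delta_pos": [-0.005, -0.005, 0.0667], "turn": [0, 0, -0.0019], "fingers": 1}, {"delta_pos": [-0.005, -0.005, 0.0867], "turn": [0, 0, -0.0019], "fingers": 1}, {"delta_pos": [-0.005, -0.005, 0.0917], "turn": [0, 0, -0.0019], "fingers": 1}, {"delta_pos": [-0.005, -0.005, 0.0917], "turn": [0, 0, -0.0019], "fingers": 1}, {"delta_pos": [-0.005, -0.005, 0.0917], "turn": [0, 0, -0.0019], "fingers": 1}]'

```text
clock: 7.38
position: [0.4607, 0.1439, 0.1761]
ee_rot: [0.857, 0.43, 0.253, -0.128]
ft_force: [-0.0, 0.7, -0.4]
grip_width: 0.112
grasp_force: 78.7
```

Run:
```python
from ov import *
p,R,o=cur();G=tool_of(FS); print(o['clock'],p,o['ft_force'],o['joint_pos'].round(2))
T=snap('top','t3');S=snap('side','s3')
eye=p+R@EYE; print('eye in peg frame',(eye-PEG)@FS, go(p,R,p,G)[1])
def pic(c,x,y,w,h,k):
    im=cv2.resize(c['color'][y:y+h,x:x+w,::-1],None,fx=k,fy=k,interpolation=cv2.INTER_CUBIC)
    t=np.linspace(0,2*np.pi,40)[:-1]
    for r,z,col in((.015,.01,(0,0,255)),(.006,.01,(0,0,255)),(.015,0,(255,0,0))):
        X=np.array([p+R@(EYE+[r*np.cos(a),r*np.sin(a),-z]) for a in t])
        cv2.polylines(im,[np.round((proj(c,X)-[x,y]+.5)*k*8).astype(np.int32)],True,col,1,cv2.LINE_AA,3)
    for z in (.044,): 
        X=np.array([PEG+FS@[.0042*np.cos(a),.0042*np.sin(a),z] for a in t])
        cv2.polylines(im,[np.round((proj(c,X)-[x,y]+.5)*k*8).astype(np.int32)],True,(0,255,255),1,cv2.LINE_AA,3)
    return im
cv2.imwrite('pics/c4.png',np.hstack([pic(T,185,225,40,50,10),pic(S,235,125,40,50,10)]))
```

```text
7.375 [0.46073037 0.14389383 0.17612265] [-0.00107349  0.67507905 -0.42163578] [-0.99 -0.33  0.78  2.29 -0.24  0.66 -0.67]
eye in peg frame [-0.00138844  0.00077934  0.06329484] [-0.0013  0.0009 -0.0002]
```

View pics/c4.png

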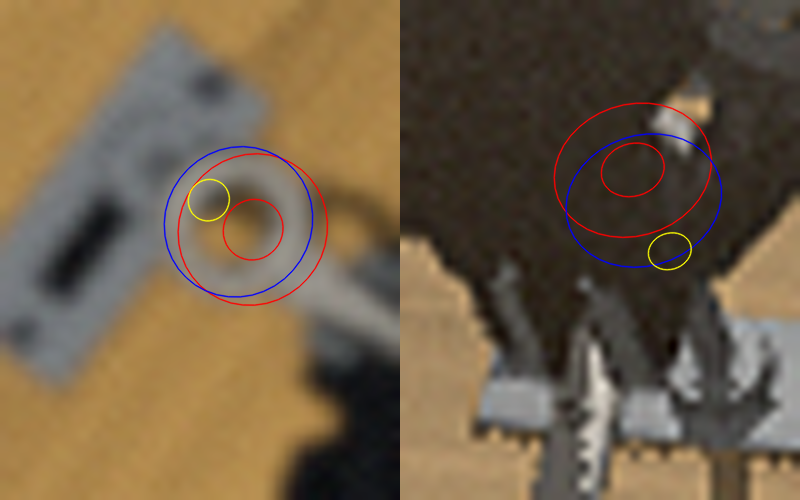

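The top view shows the ring hole centred at crop (239,227), about 0.7 px left of the prediction. I'll fit the strip and ring at subpixel level in the same camera so the two can be compared directly.

```bash
cat > fit.py <<'E'
from h import *
from scipy.optimize import minimize
from workcell import get_obs
def render(c,x,y,w,h,polys,holes=(),k=8,sig=.6):
    im=np.zeros((h*k,w*k),np.uint8)
    for P,v in [(q,255) for q in polys]+[(q,0) for q in holes]:
        q=(proj(c,np.array(P))-[x,y]+.5)*k-.5; cv2.fillPoly(im,[np.round(q*16).astype(np.int32)],v,cv2.LINE_8,4)
    f=cv2.resize(im.astype(np.float32)/255,(w,h),interpolation=cv2.INTER_AREA)
    return cv2.GaussianBlur(f,(0,0),sig)
def gray(c,x,y,w,h):
    I=c['color'][y:y+h,x:x+w].astype(float); s=(I[...,0]-I[...,2])/(I.sum(2)+1)
    w0=np.percentile(s,90); g0=np.percentile(s,4); return np.clip((w0-s)/(w0-g0),0,1)
t=np.linspace(0,2*np.pi,48,endpoint=False)
def fit(obs,f,x0,st,mask=None):
    m=np.ones_like(obs) if mask is None else mask
    def cost(q):
        r=f(q); A=np.stack([r.ravel(),np.ones(r.size)],1)*m.ravel()[:,None]; b=(obs*m).ravel()
        k,_,_,_=np.linalg.lstsq(A,b,rcond=None); return ((A@k-b)**2).sum()
    sx=[np.array(x0)]+[np.array(x0)+np.eye(len(x0))[i]*st for i in range(len(x0))]
    r=minimize(cost,x0,method='Nelder-Mead',options=dict(initial_simplex=sx,xatol=2e-5,fatol=1e-6)); return r.x,r.fun,cost(x0)
def rect(d): return [CP+FS@[d[0]+a*.015,d[1]+b*.037,0] for a,b in((1,1),(1,-1),(-1,-1),(-1,1))]
if __name__=='__main__':
    for tag,b in(('top0',(176,220,40,50)),('side0',(238,148,48,30))):
        c=load(tag); ob=gray(c,*b)
        q=(proj(c,np.array([PEG+FS@[0,0,z] for z in np.linspace(0,.05,12)])) )
        m=np.ones((b[3],b[2]),np.uint8)
        for u,v in q: cv2.circle(m,(int(u-b[0]),int(v-b[1])),5,0,-1)
        if tag=='top0': m[:,30:]=0  # tip shadow
        if tag=='side0': m[18:,24:36]=0
        print(tag,fit(ob,lambda d:render(c,*b,[rect(d)]),[0,0],.003,m.astype(float)))
    c=load('t3');p=np.array([0.46073037,0.14389383,0.17612265]);R=Ro.from_quat(get_obs()['ee_rot']).as_matrix()
    b=(190,228,30,32);ob=gray(c,*b)
    m=np.ones_like(ob);m[:,:10]=0; m[:8,:14]=0; m[18:,22:]=0
    ring=lambda d,r,z:[p+R@(EYE+[d[0]+r*np.cos(a),d[1]+r*np.sin(a),-z]) for a in t]
    for z0 in (0,):
        print('ring (tool xy)',fit(ob,lambda d:render(c,*b,[ring(d,.015,0),ring(d,.015,.005),ring(d,.015,.01)],[ring(d,.0053,.005)]),[0,0],.002,m))
E
python3 fit.py
```

```text
top0 (array([0.00130188, 0.00017212]), np.float64(1.8667636382920998), np.float64(8.39388273405677))
side0 (array([-0.00122119, -0.00129912]), np.float64(19.71080020440263), np.float64(31.680344679292954))
ring (tool xy) (array([ 0.00568889, -0.0008121 ]), np.float64(49.204034398358544), np.float64(59.81457351785289))
```

```bash
cat > fr.py <<'E'
from fit import *
def go2(tag,p,R,ms):
    c=load(tag); e=proj(c,p+R@(EYE-[0,0,.005])); b=(int(e[0])-13,int(e[1])-13,26,26); I=c['color'][b[1]:b[1]+26,b[0]:b[0]+26].astype(float)
    ob=np.clip(1-(I[...,0]-I[...,2])/np.percentile(I[...,0]-I[...,2],85),0,1)
    v,u=np.mgrid[:26,:26]; r=np.hypot(u+b[0]-e[0],v+b[1]-e[1]); m=(r<10.5).astype(float)
    m*=~((u+b[0]-e[0]>1)&(v+b[1]-e[1]>1)&(r>3.5)) # shank side
    ms(m,u+b[0]-e[0],v+b[1]-e[1])
    ring=lambda d,r,z:[p+R@(EYE+[d[0]+r*np.cos(a),d[1]+r*np.sin(a),-z]) for a in t]
    print(tag,fit(ob,lambda d:render(c,*b,[ring(d,.015,0),ring(d,.015,.005),ring(d,.015,.01)],[ring(d,.0055,.005)]),[0,0],.002,m))
    for row in (ob*10*m).astype(int): print(''.join('.' if a<2 else '#' if a>7 else '+' for a in row))
def m2(m,x,y): m[(x<-7)]=0; m[(x<-2)&(y<-3.5)]=0
go2('t2',np.array([.44710783,.11979097,.22446122]),Ro.from_quat([.858,.428,.253,-.128]).as_matrix(),m2)
def m3(m,x,y): m[(x<0)&((y<0)|(x<-4))]=0
go2('t3',np.array([0.46073037,0.14389383,0.17612265]),Ro.from_quat([.857,.430,.253,-.128]).as_matrix(),m3)
E
python3 fr.py
```

```text
t2 (array([ 0.00246404, -0.00079677]), np.float64(3.2235531789374674), np.float64(7.715628870102989))
..........................
..........................
..........................
..........................
..........................
............+++...........
............+++++.........
............##++++........
............####+++.......
............++++##++......
............+++++#+++.....
.......#+++....++##++.....
.......#+++....++##++.....
.......+++.....++##++.....
.......++......++##++.....
.......++......++.........
.......+++....++#.........
.......#+++++++...........
.......##+++++#...........
.......+#######...........
.......+++####+...........
........+++++++...........
..........+++++...........
..........................
..........................
..........................
t3 (array([ 0.00154365, -0.00109831]), np.float64(3.5173841035941535), np.float64(5.401501483908185))
..........................
..........................
..........................
..............#++.........
..............++..........
..............++..........
..............+++.........
..............#+++........
..............##++++......
..............+###++++....
..............++###+++++..
..............++###+++++..
..............+++###++++..
..............++###+++....
..............++###+++....
..............++..........
..........+.+++...........
..........+++++...........
..........#+#+#...........
..........#+##+...........
..........+++++...........
..........+++.............
..........................
..........................
..........................
..........................
```

Scaled: 0.014 m is 0.0233, 0.0015 m is 0.0025.

Call:
move_arm --plan '[{"delta_pos": [0.0017, 0.0025, 0.0067], "turn": [0, 0, 0], "fingers": 1}, {"delta_pos": [0.0017, 0.0025, 0.0133], "turn": [0, 0, 0], "fingers": 1}, {"delta_pos": [0.0017, 0.0025, 0.0183], "turn": [0, 0, 0], "fingers": 1}, {"delta_pos": [0.0017, 0.0025, 0.0217], "turn": [0, 0, 0], "fingers": 1}, {"delta_pos": [0.0017, 0.0025, 0.0233], "turn": [0, 0, 0], "fingers": 1}, {"delta_pos": [0.0017, 0.0025, 0.0233], "turn": [0, 0, 0], "fingers": 1}]'

```text
clock: 8.22
position: [0.4667, 0.15, 0.1642]
ee_rot: [0.857, 0.43, 0.253, -0.128]
ft_force: [0.0, 0.3, -0.5]
grip_width: 0.114
grasp_force: 78.7
```

```bash
cat > st.py <<'E'
from h import *
PEG=CP+FS@[.0013,-.0105,0]; EYE=np.array([.037,-.0009,.0141])
p,R,o=cur(); print(o['clock'],'eye rel peg mm',(((p+R@EYE)-PEG)@FS*1e3).round(2),'F strip',(o['ft_force']@FS).round(2),'M tool',(o['torque']@R).round(3),'rot',go(p,R,p,tool_of(FS))[1],'grip',o['grasp_force'].round(1))
E
python3 st.py
```

```text
Traceback (most recent call last):
  File "st.py", line 3, in <module>
    p,R,o=cur(); print(o['clock'],'eye rel peg mm',(((p+R@EYE)-PEG)@FS*1e3).round(2),'F strip',(o['ft_force']@FS).round(2),'M tool',(o['torque']@R).round(3),'rot',go(p,R,p,tool_of(FS))[1],'grip',o['grasp_force'].round(1))
                                                                                                                                                                                                   ^^^^^^^^^^^^^^^^^^^^^^
AttributeError: 'float' object has no attribute 'round'
```

```bash
sed -i "s/o\['grasp_force'\].round(1)/o['grasp_force']/" st.py; python3 st.py
```

```text
8.225 eye rel peg mm [-0.12  0.36 48.72] F strip [-0.03  0.18 -0.53] M tool [-0.03  -0.701 -0.031] rot [-0.0018  0.0018 -0.    ] grip 78.72337102890015
```

Scaled: 0.003 m is 0.005, 0.002 m is 0.0033.

Call:
move_arm --plan '[{"delta_pos": [0, 0, 0.0017], "turn": [0, 0, 0], "fingers": 1}, {"delta_pos": [0, 0, 0.0033], "turn": [0, 0, 0], "fingers": 1}, {"delta_pos": [0, 0, 0.005], "turn": [0, 0, 0], "fingers": 1}, {"delta_pos": [0, 0, 0.005], "turn": [0, 0, 0], "fingers": 1}]'

```text
clock: 8.72
position: [0.4676, 0.1512, 0.1617]
ee_rot: [0.857, 0.43, 0.253, -0.128]
ft_force: [-0.6, -0.2, -0.6]
grip_width: 0.11
grasp_force: 78.7
```

```bash
python3 st.py
```

```text
8.725 eye rel peg mm [-0.18  0.37 45.7 ] F strip [-0.78  0.34 -0.26] M tool [-0.082 -0.659 -0.011] rot [-0.0018  0.0019 -0.    ] grip 78.72324228286743
```

Scaled: 0.004 m is 0.0067, 0.003 m is 0.005.

Call:
move_arm --plan '[{"delta_pos": [0, 0, 0.0017], "turn": [0, 0, 0], "fingers": 1}, {"delta_pos": [0, 0, 0.0033], "turn": [0, 0, 0], "fingers": 1}, {"delta_pos": [0, 0, 0.005], "turn": [0, 0, 0], "fingers": 1}, {"delta_pos": [0, 0, 0.0067], "turn": [0, 0, 0], "fingers": 1}, {"delta_pos": [0, 0, 0.0067], "turn": [0, 0, 0], "fingers": 1}]'

```text
clock: 9.35
position: [0.4689, 0.153, 0.1583]
ee_rot: [0.857, 0.43, 0.253, -0.128]
ft_force: [0.5, 0.5, -1.1]
grip_width: 0.113
grasp_force: 78.7
```

```bash
python3 st.py
```

```text
9.35 eye rel peg mm [-0.16  0.37 41.69] F strip [-0.04 -0.08 -1.31] M tool [ 0.018 -0.653  0.042] rot [-0.0018  0.0018 -0.    ] grip 78.72277736663818
```

Scaled: 0.005 m is 0.0083, 0.004 m is 0.0067.

Call:
move_arm --plan '[{"delta_pos": [0, 0, 0.0017], "turn": [0, 0, 0], "fingers": 1}, {"delta_pos": [0, 0, 0.0033], "turn": [0, 0, 0], "fingers": 1}, {"delta_pos": [0, 0, 0.005], "turn": [0, 0, 0], "fingers": 1}, {"delta_pos": [0, 0, 0.0067], "turn": [0, 0, 0], "fingers": 1}, {"delta_pos": [0, 0, 0.0083], "turn": [0, 0, 0], "fingers": 1}, {"delta_pos": [0, 0, 0.0083], "turn": [0, 0, 0], "fingers": 1}]'

```text
clock: 10.1
position: [0.4705, 0.1552, 0.1541]
ee_rot: [0.857, 0.43, 0.253, -0.128]
ft_force: [-0.2, -0.8, -0.3]
grip_width: 0.108
grasp_force: 78.7
```

```bash
python3 st.py
python3 - <<'E'
from h import *
T=snap('top','t4');S=snap('side','s4')
f=lambda c,x,y:cv2.resize(c['color'][y:y+50,x:x+40,::-1],None,fx=10,fy=10,interpolation=cv2.INTER_CUBIC)
cv2.imwrite('pics/c5.png',np.hstack([f(T,185,220),f(S,240,130)]))
E
```

```text
10.1 eye rel peg mm [-0.17  0.41 36.68] F strip [-0.81 -0.35  0.22] M tool [-0.009 -0.696  0.046] rot [-0.0018  0.0019 -0.    ] grip 78.72294545173645
```

View pics/c5.png

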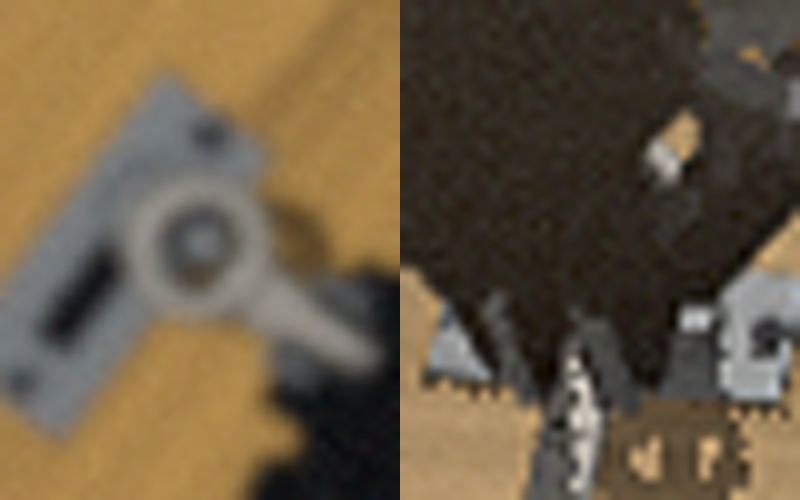

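The peg's round tip is visible through the ring hole at crop (202,243), with the hole centred at about (198,248), so the ring is over the peg. I'll keep descending and watch the force.

Call:
move_arm --plan '[{"delta_pos": [0, 0, 0.0025], "turn": [0, 0, 0], "fingers": 1}, {"delta_pos": [0, 0, 0.005], "turn": [0, 0, 0], "fingers": 1}, {"delta_pos": [0, 0, 0.0075], "turn": [0, 0, 0], "fingers": 1}, {"delta_pos": [0, 0, 0.01], "turn": [0, 0, 0], "fingers": 1}, {"delta_pos": [0, 0, 0.0125], "turn": [0, 0, 0], "fingers": 1}, {"delta_pos": [0, 0, 0.015], "turn": [0, 0, 0], "fingers": 1}, {"delta_pos": [0, 0, 0.0167], "turn": [0, 0, 0], "fingers": 1}]'

```text
clock: 11.08
position: [0.4738, 0.1596, 0.1457]
ee_rot: [0.857, 0.43, 0.253, -0.128]
ft_force: [-0.3, -0.4, -1.6]
grip_width: 0.112
grasp_force: 78.7
```

```bash
python3 st.py
```

```text
11.075 eye rel peg mm [-0.17  0.39 26.65] F strip [-1.28 -0.03 -1.08] M tool [-0.023 -0.611 -0.04 ] rot [-0.0017  0.0018  0.    ] grip 78.72292041778564
```

Scaled: 0.01 m is 0.0167, 0.009 m is 0.015.

Call:
move_arm --plan '[{"delta_pos": [0, 0, 0.0025], "turn": [0, 0, 0], "fingers": 1}, {"delta_pos": [0, 0, 0.005], "turn": [0, 0, 0], "fingers": 1}, {"delta_pos": [0, 0, 0.0075], "turn": [0, 0, 0], "fingers": 1}, {"delta_pos": [0, 0, 0.01], "turn": [0, 0, 0], "fingers": 1}, {"delta_pos": [0, 0, 0.0125], "turn": [0, 0, 0], "fingers": 1}, {"delta_pos": [0, 0, 0.015], "turn": [0, 0, 0], "fingers": 1}, {"delta_pos": [0, 0, 0.0167], "turn": [0, 0, 0], "fingers": 1}]'

```text
clock: 11.95
position: [0.477, 0.1639, 0.1373]
ee_rot: [0.857, 0.43, 0.253, -0.128]
ft_force: [0.1, -0.3, -1.4]
grip_width: 0.112
grasp_force: 78.7
```

```bash
python3 st.py
```

```text
11.95 eye rel peg mm [-0.19  0.4  16.68] F strip [-0.93 -0.29 -1.12] M tool [ 0.03  -0.634 -0.037] rot [-0.0018  0.0018 -0.    ] grip 78.72323513031006
```

Scaled: 0.0045 m is 0.0075, 0.004 m is 0.0067.

Call:
move_arm --plan '[{"delta_pos": [0, 0, 0.0017], "turn": [0, 0, 0], "fingers": 1}, {"delta_pos": [0, 0, 0.0033], "turn": [0, 0, 0], "fingers": 1}, {"delta_pos": [0, 0, 0.005], "turn": [0, 0, 0], "fingers": 1}, {"delta_pos": [0, 0, 0.0067], "turn": [0, 0, 0], "fingers": 1}, {"delta_pos": [0, 0, 0.0075], "turn": [0, 0, 0], "fingers": 1}]'

```text
clock: 12.58
position: [0.4785, 0.1659, 0.1336]
ee_rot: [0.857, 0.43, 0.253, -0.128]
ft_force: [0.3, -0.4, -0.6]
grip_width: 0.113
grasp_force: 78.7
```

```bash
python3 st.py
```

```text
12.575 eye rel peg mm [-0.2   0.39 12.2 ] F strip [-0.47 -0.49 -0.4 ] M tool [ 0.005 -0.642 -0.014] rot [-0.0017  0.0018 -0.0001] grip 78.72284889221191
```

Scaled: 0.0015 m is 0.0025, 0.001 m is 0.0017.

Call:
move_arm --plan '[{"delta_pos": [0, 0, 0.0017], "turn": [0, 0, 0], "fingers": 1}, {"delta_pos": [0, 0, 0.0025], "turn": [0, 0, 0], "fingers": 1}, {"delta_pos": [0, 0, 0.0025], "turn": [0, 0, 0], "fingers": 1}]'

```text
clock: 12.95
position: [0.4789, 0.1665, 0.1324]
ee_rot: [0.857, 0.43, 0.253, -0.128]
ft_force: [-0.1, -0.6, -1.1]
grip_width: 0.109
grasp_force: 78.7
```

```bash
python3 st.py
```

```text
12.95 eye rel peg mm [-0.19  0.42 10.74] F strip [-1.02 -0.33 -0.6 ] M tool [ 0.012 -0.646 -0.017] rot [-0.0018  0.0018 -0.0001] grip 78.7231457233429
```

Scaled: 0.001 m is 0.0017, 0.0005 m is 0.0008.

Call:
move_arm --plan '[{"delta_pos": [0, 0, 0.0008], "turn": [0, 0, 0], "fingers": 1}, {"delta_pos": [0, 0, 0.0017], "turn": [0, 0, 0], "fingers": 1}, {"delta_pos": [0, 0, 0.0017], "turn": [0, 0, 0], "fingers": 1}]'

```text
clock: 13.32
position: [0.4792, 0.167, 0.1315]
ee_rot: [0.857, 0.43, 0.253, -0.128]
ft_force: [-0.3, -0.6, -0.4]
grip_width: 0.112
grasp_force: 78.7
```

Scaled: 0.001 m is 0.0017, 0.0005 m is 0.0008.

Call:
move_arm --plan '[{"delta_pos": [0, 0, 0.0008], "turn": [0, 0, 0], "fingers": 1}, {"delta_pos": [0, 0, 0.0017], "turn": [0, 0, 0], "fingers": 1}, {"delta_pos": [0, 0, 0.0017], "turn": [0, 0, 0], "fingers": 1}]'

```text
clock: 13.7
position: [0.4796, 0.1674, 0.1306]
ee_rot: [0.857, 0.43, 0.253, -0.128]
ft_force: [-0.2, -0.3, -1.3]
grip_width: 0.11
grasp_force: 78.7
```

```bash
python3 st.py
```

```text
13.7 eye rel peg mm [-0.21  0.44  8.71] F strip [-0.99 -0.04 -0.92] M tool [-0.009 -0.619 -0.033] rot [-0.0018  0.0018 -0.    ] grip 78.72307419776917
```

Scaled: 0.001 m is 0.0017, 0.0005 m is 0.0008.

Call:
move_arm --plan '[{"delta_pos": [0, 0, 0.0008], "turn": [0, 0, 0], "fingers": 1}, {"delta_pos": [0, 0, 0.0017], "turn": [0, 0, 0], "fingers": 1}, {"delta_pos": [0, 0, 0.0017], "turn": [0, 0, 0], "fingers": 1}]'

```text
clock: 14.08
position: [0.4799, 0.1678, 0.1299]
ee_rot: [0.857, 0.43, 0.253, -0.128]
ft_force: [-1.3, -2.9, 2.7]
grip_width: 0.11
grasp_force: 79.3
```

```bash
python3 st.py
```

```text
14.075 eye rel peg mm [-0.21  0.37  7.8 ] F strip [-1.19 -0.7   3.97] M tool [ 0.156 -0.794 -0.049] rot [-0.0018  0.0017 -0.0001] grip 79.2641830444336
```

Call:
move_arm --plan '[{"delta_pos": [0, 0, 0.0008], "turn": [0, 0, 0], "fingers": 1}, {"delta_pos": [0, 0, 0.0008], "turn": [0, 0, 0], "fingers": 1}]'

```text
clock: 14.32
position: [0.4801, 0.1679, 0.1294]
ee_rot: [0.857, 0.43, 0.253, -0.128]
ft_force: [-5.0, -3.0, 5.4]
grip_width: 0.106
grasp_force: 79.7
```

```bash
python3 st.py
```

```text
14.325 eye rel peg mm [-0.28  0.33  7.33] F strip [-1.62  2.19  7.49] M tool [ 0.258 -0.881 -0.051] rot [-0.0019  0.0017 -0.0003] grip 79.70879316329956
```

Force rose to 8 N at an eye height of 7.8 mm, which matches the 8 mm collar, so the ring is seated. I'll hold briefly, then let go and retreat along the peg.

Call:
move_arm --plan '[{"delta_pos": [0, 0, 0], "turn": [0, 0, 0], "fingers": 1}, {"delta_pos": [0, 0, 0], "turn": [0, 0, 0], "fingers": 1}, {"delta_pos": [0, 0, 0], "turn": [0, 0, 0], "fingers": 0.8}, {"delta_pos": [0, 0, 0], "turn": [0, 0, 0], "fingers": 0.7}, {"delta_pos": [0, 0, 0], "turn": [0, 0, 0], "fingers": 0.6}, {"delta_pos": [0, 0, 0], "turn": [0, 0, 0], "fingers": 0.55}, {"delta_pos": [0, 0, 0], "turn": [0, 0, 0], "fingers": 0.55}, {"delta_pos": [0, 0, 0], "turn": [0, 0, 0], "fingers": 0.55}]'

```text
clock: 15.32
position: [0.4801, 0.1681, 0.1295]
ee_rot: [0.857, 0.43, 0.253, -0.128]
ft_force: [0.7, -0.3, -0.6]
grip_width: 0.451
grasp_force: 0.0
```

Scaled: -0.13 m is -0.2167, -0.1 m is -0.1667.

Call:
move_arm --plan '[{"delta_pos": [0, 0, -0.0167], "turn": [0, 0, 0], "fingers": 0.55}, {"delta_pos": [0, 0, -0.05], "turn": [0, 0, 0], "fingers": 0.55}, {"delta_pos": [0, 0, -0.1], "turn": [0, 0, 0], "fingers": 0.55}, {"delta_pos": [-0.05, 0, -0.1667], "turn": [0, 0, 0], "fingers": 0.55}, {"delta_pos": [-0.1, 0, -0.2167], "turn": [0, 0, 0], "fingers": 0.55}, {"delta_pos": [-0.1667, 0, -0.2167], "turn": [0, 0, 0], "fingers": 0.55}, {"delta_pos": [-0.1667, 0, -0.2167], "turn": [0, 0, 0], "fingers": 0.55}, {"delta_pos": [-0.1667, 0, -0.2167], "turn": [0, 0, 0], "fingers": 0.55}]'

```text
clock: 16.32
position: [0.3883, 0.044, 0.1846]
ee_rot: [0.857, 0.43, 0.253, -0.128]
ft_force: [-0.3, -0.2, 0.2]
grip_width: 0.452
grasp_force: 0.0
```

Run:
```python
from h import *
p,R,o=cur();print(o['clock'],p,o['ft_force'])
T=snap('top','t6');S=snap('side','s6')
f=lambda c,x,y:cv2.resize(c['color'][y:y+125,x:x+100,::-1],None,fx=4,fy=4,interpolation=cv2.INTER_CUBIC)
cv2.imwrite('pics/c6.png',np.hstack([f(T,165,200),f(S,210,120)]))
```

```text
16.325 [0.38831536 0.04403028 0.18461964] [-0.3214762  -0.2026808   0.18319331]
```

View pics/c6.png

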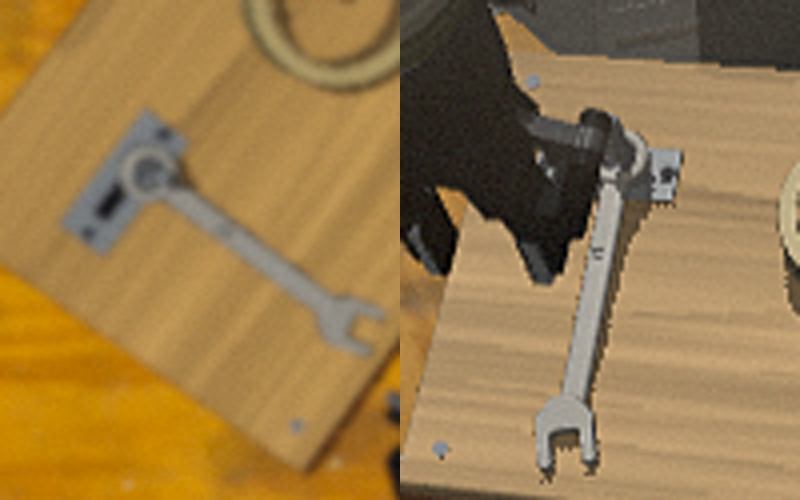

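The wrench hangs with its ring on the collar (top crop (150,172)), the jaw end down the slope at (350,325), the marked face outward, and the gripper clear of it. I'm handing in.

```bash
python3 -c "
from workcell import hand_in; print(hand_in())"
```

```text
the job is handed in; nothing more can be done
None
```

The wrench is hanging by its ring on the free peg, seated on the collar with the jaw end down the slope and the same face out; I let go, backed the arm clear and handed the job in at about 16 s of the 58 s allowed, and the hand-in returned no verdict.

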